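# Push a steel rod home in a V-groove grinding jig

### The arm

A 6-joint arm with a two-finger parallel gripper is mounted at the origin on the work surface. World frame = base frame: x ahead of the robot, y to its left, z up, the work surface at z = 0. Lengths are in mm, angles in degrees, forces in N, time in s.
With the tool pointing down it reaches from about 275 to 850 mm from the base axis. Payload 5.2 kg.
Tool frame: the origin (TCP) lies on the centre line of the jaws, within the pads' length; the fingertips stand 8 mm ahead of it and the grasp point (between the pads) lies 11 mm behind it; z points along the fingers, y is the direction in which the jaws open and shut (so a half turn about z gives the same grasp; the last joint's range is limited). The gripper opens to 85 mm and grips with 20 to 120 N. Pads are 22 mm wide; open, the fingers measure 114 mm over their backs; the gripper's body (76 mm by 85 mm) begins 54 mm behind the grasp point. The pads swing forward as they close: fully open they stand 13 mm farther back than shut.
Start: joints at [-82.265, 14.817, 87.949, -0, 77.235, -11.62], TCP at [182.298, -518.915, 239.31] pointing down, gripper open.
Joint ranges: [-179.93, 179.93], [-52.35, 119.4], [10.71, 147.94], [-69.91, 249.91], [12.55, 155.21], [-178.61, 178.61]. Speed limits (degrees/s): [147.25, 147.25, 180, 180, 180, 180].

### API

Orientations are given as a 3x3 rotation matrix whose columns are the frame's x, y, z axes.
In Python, from bench import robot gives the robot as it stands. Calls block until the motion is done:
- robot.move_pose(position, orientation): joint-space move of the TCP to a pose.
- robot.servo_line(position, orientation=None, feed=150, threshold=None): straight line of the TCP; orientation=None keeps the orientation; feed is the mean speed in mm/s. With threshold (N) it stops when the force on the tool has changed by that much, and returns True; else False.
- robot.goto_joints(angles): joint-space move.
- robot.set_gripper(opening): finger opening in mm; the grip force is fixed at half the most; returns when the fingers have stopped.
- robot.dwell(seconds).
- robot.solve_ik(position, orientation): joint angles nearest the present ones, or None.
- robot.get_state(): the state.
- robot.camera(name): name is "scene" or "side" or "wrist"; returns a dict with "pixels" (384x512x3 uint8, red, green, blue), "range_z" (384x512 float32, mm along the optical axis (not along the pixel's ray), 0 where there is no reading), "camera_matrix" (3x3 intrinsics, pixels), "world_from_camera" (4x4, takes a point from camera to world coordinates); the wrist camera has in their place "mount" (4x4, takes a point from camera to tool coordinates, whose origin is the TCP and whose axes are the flange's). Camera axes: x right, y down, z forward; pixel columns grow to the right and rows downward; lengths in mm; the calibration is good to about 2 mm. A picture is of the moment at which its call begins: read the wrist's pose just before it.
A pose or a line that the arm cannot do raises robot.Unreachable and nothing moves.
- robot.close_job(): hands the job in, once; it reports no verdict.
Trained networks look in a picture, given as the dict that the camera call returned (one of the last four; its "shot" number tells which), for a name from the list of things; names that differ only in an ending like _2 or _b are one class to them, and where a whole thing is asked for, a point or a joint stands for the part that bears it (a point fixed in the world has none). Each returns a list of dicts, best first, with "conf" (0 to 1); they miss things now and then, are a little off and sometimes report something else, mostly with a low value. They report only what shows in the picture. A call takes as long as a camera call. They do not tell look-alikes from the thing itself.
- robot.find_in(picture, label): "point" ([row, column] as shares, 0 to 1, of the picture: columns of its width, rows of its height, amid what is visible of it).
The state is a dict: "clock": time; "qpos": joint angles; "qvel": joint speeds; "joint_efforts": joint torques, N m; "eef_pos": TCP position; "eef_rot": TCP orientation; "ft_force": force on the tool from outside, world axes, zero at the start; "wrist_torque": the same for the moment, N m; "finger_gap": finger opening in mm.
Only numpy, scipy, OpenCV 4.12 (cv2) and the standard library are available. Lean on these libraries where they do the work, as an engineer would, in place of code of your own. Each camera call takes 0.05 s, during which the arm holds its last target.

### The job

Take the long thick steel rod out of the wooden rest, lay it in the open end of the jig's V-groove, then push it along the groove, under the sprung foot, until its end is fully home against the end stop's screw head; press it there for about a second with some 5 to 10 N more than it takes to slide the rod, then let go and move clear. The stop's setting is not known, so go slowly and feel for it: a hard push or a knock spoils the ground end. Leave the other two rods in their rest, and the wax bar and the oil bottle where they stand.

Things in the scene. Friction and masses are not known exactly. Their poses are not given: they have to be found in the camera images.
- rod_center (a point): Centre of the rod to load: plain bright steel, round, 18 mm diameter, 120 mm long, 0.15 to 0.3 kg, both ends alike (rims stepped 1.5 mm). Its x axis runs along the rod. It starts level in one of the three places of the wooden rest, its centre 38 mm above the table. The only rod that is both thick and long.
- thin_rod_center (a point): Centre of a thin steel rod, 10 mm diameter, 120 mm long, in another place of the rest; leave it there.
- short_rod_center (a point): Centre of a short thick steel rod, 18 mm diameter, 78 mm long, in another place of the rest; leave it there.
- rest: Wooden rest, 90 x 200 mm, fixed; origin under its centre. Rods lie along its x axis in three places 60 mm apart along y, on two notched strips 10 mm thick with 46 mm free between them; strips reach 40 mm above the table, the floor between them 12 mm. A gripper opened beyond about 50 mm can strike neighbouring rods.
- jig: Dark steel jig, base 300 x 90 mm, fixed; origin on its underside, x along the groove towards the end stop. 90 degree V-groove from x = -130 to 140 mm, lips 45 mm above the table, 56 mm wide over all; a finger cut-out crosses it from x = -80 to -30 mm, floor 21 mm above the table. The 18 mm rod in the groove has its axis 50 mm above the table and slides with a few N, differing each time.
- bridge (a point): Centre of the low bridge over the groove (jig x = 30 mm), on the rod axis, 50 mm up. It is 28 mm long, 56 mm wide, 85 mm high over the table. Under it a white rounded sprung foot hangs 1.5 mm into the rod's path, lifts as the rod's end passes, then presses on it with about 2 N, adding drag. So the rod is laid in before the bridge and pushed under it.
- groove_load (a point): Point on the axis of a rod in the groove, 50 mm above the table, in the middle of the finger cut-out (jig x = -55 mm): with its centre here the rod rests on the groove on both sides of the cut-out and ends 11 mm before the bridge. Axes as the jig's: x towards the stop, z up.
- stop_face (a point): Centre of the face of the stop block, on the rod axis, 50 mm up; x points into the block, the way to push. The block is rigid steel, 26 mm long, 50 mm wide, astride the groove from 45 to 75 mm above the table, clamped at jig x = 106 to 112 mm. The rod does not reach this face: it meets the screw head that stands out in front of it (see stop).
- stop: The end stop: block with its adjusting screw; origin 5 mm below stop_face, axes as the jig's. The screw's flat round head (14 mm across, 6 mm thick, white, gives 0.1 mm per N) faces the rod on the rod axis, its front 4 to 36 mm before the block's face, set differently each time, not reported, to be felt for at about 10 mm/s. Home, the rod's tail is 120 mm before the head's front, clear of the bridge.
- wax_center (a point): Centre of a brown bar of polishing wax, 110 x 45 x 40 mm; leave it alone.
- oil_center (a point): Centre of a small amber oil bottle, 52 mm diameter, 130 mm tall; leave it alone.
Mind the look-alikes: they are no part of the job. What is shaped like the part that bears rod_center but orange or purple is not meant.

How it is judged:
By the outcome, as a careful person would: the job done as asked, in the order asked, and still so for the second after the job is handed in, with the robot touching nothing.
It also fails if it takes over 72 s, if anything falls off the work surface, if the arm or the gripper's body presses on something with over 40 N, if the wrist force passes 120 N, or if a joint passes its speed limit or range.

## Working session

There is one attempt and no reset: what is moved stays moved. The work goes in short steps, each a Python script; the robot and the scene stay as the last script left them, time stands still between calls to the robot, and variables do not carry over. Pictures are saved under pics/ and viewed, and the job is handed in when it is done.

```bash
ls; mkdir -p pics
cat > h.py <<'E'
import numpy as np, cv2
from bench import robot
def save(p,n): cv2.imwrite('pics/'+n+'.png', cv2.cvtColor(np.ascontiguousarray(p["pixels"]),cv2.COLOR_RGB2BGR))
def cloud(p,T):
    d=p["range_z"]; K=p["camera_matrix"]; h,w=d.shape
    u,v=np.meshgrid(np.arange(w),np.arange(h))
    P=np.stack([(u-K[0,2])/K[0,0]*d,(v-K[1,2])/K[1,1]*d,d,np.ones_like(d)],-1)@np.asarray(T).T
    P=P[...,:3].copy(); P[d==0]=np.nan
    return P
E
python3 - <<'E'
from h import *
s=robot.get_state(); print(s)
for n in ("scene","side"):
    p=robot.camera(n); save(p,n+"0"); np.savez(n+"0.npz",**{k:p[k] for k in("pixels","range_z","camera_matrix","world_from_camera")})
    C=cloud(p,p["world_from_camera"])
    print(n,p["world_from_camera"])
    for l in ["rod_center","thin_rod_center","short_rod_center","rest","jig","bridge","groove_load","stop","stop_face","wax_center","oil_center"]:
        for r in robot.find_in(p,l)[:4]:
            a=r["point"]; i,j=int(a[0]*384),int(a[1]*512); print(l,round(r["conf"],2),(i,j),C[i,j].round(0))
E
```

```text
pics
{'clock': 0.0, 'qpos': array([-8.22638377e+01,  1.48602277e+01,  8.80124112e+01, -2.59916133e-03,
        7.72339550e+01, -1.16206078e+01]), 'qvel': array([-0.08713641,  0.07114345,  0.04898849, -0.0138863 , -0.03516887,
        0.06768397]), 'joint_efforts': array([ 2.75631055e-04, -4.46029508e+01, -2.90571856e+01, -6.47026936e-04,
        1.16545719e-02,  1.01297940e-05]), 'eef_pos': array([ 182.22349289, -518.38238045,  238.45624064]), 'eef_rot': array([[ 9.43469719e-01,  3.31458598e-01, -2.94273020e-04],
       [ 3.31458563e-01, -9.43467988e-01,  1.83752435e-03],
       [ 3.31426072e-04, -1.83118790e-03, -9.99998268e-01]]), 'ft_force': array([-0.73743082, -0.19703967, -0.22246055]), 'wrist_torque': array([ 0.00161214, -0.01253684, -0.05266252]), 'finger_gap': 85.57387643798005}
scene [[ 4.35834149e-01  7.30295179e-01 -5.26039491e-01  1.00185338e+03]
 [ 8.99952197e-01 -3.61148020e-01  2.44250183e-01 -2.21233251e+02]
 [-1.16033894e-02 -5.79862966e-01 -8.14631390e-01  7.89082120e+02]
 [ 0.00000000e+00  0.00000000e+00  0.00000000e+00  1.00000000e+00]]
rod_center 0.93 (224, 152) 
[... 700 characters left out ...]
e-03 -7.20934709e-01 -6.92970655e-01  6.60779632e+02]
 [ 0.00000000e+00  0.00000000e+00  0.00000000e+00  1.00000000e+00]]
rod_center 0.68 (129, 304) [ 491. -251.   45.]
rod_center 0.68 (152, 373) [ 297. -255.   15.]
rod_center 0.63 (107, 231) [ 747. -324.   18.]
thin_rod_center 0.5 (142, 295) [ 500. -195.   38.]
short_rod_center 0.45 (150, 280) [ 524. -139.   45.]
rest 0.7 (150, 287) [ 519. -186.   12.]
jig 0.69 (234, 238) [517. 154.  43.]
bridge 0.55 (237, 240) [510. 161.  44.]
groove_load 0.98 (233, 240) [513. 152.  46.]
stop 0.64 (264, 219) [511. 254.  74.]
stop_face 0.77 (262, 219) [512. 251.  76.]
wax_center 0.61 (158, 164) [793.  -9.  41.]
oil_center 0.93 (121, 213) [ 724. -160.   75.]
```

View pics/scene0.png

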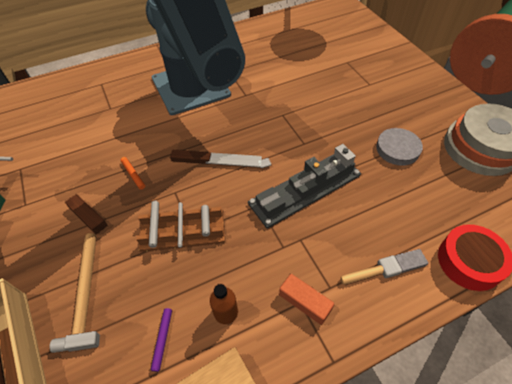

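View pics/side0.png

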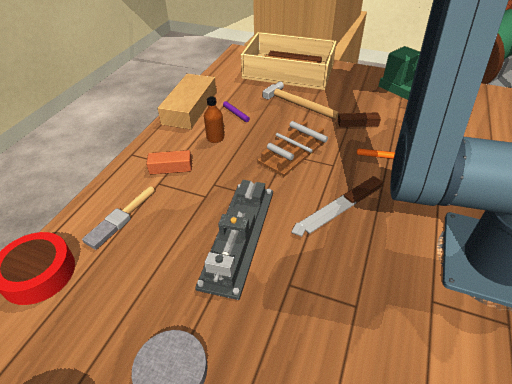

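Run:
```python
import cv2
a=cv2.imread('pics/scene0.png')[190:260,110:240]; b=cv2.imread('pics/scene0.png')[120:260,240:400]
cv2.imwrite('pics/crop0.png',cv2.resize(a,None,fx=6,fy=6,interpolation=2)); cv2.imwrite('pics/crop1.png',cv2.resize(b,None,fx=4,fy=4,interpolation=2))
```

```text
(no output)
```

View pics/crop0.png

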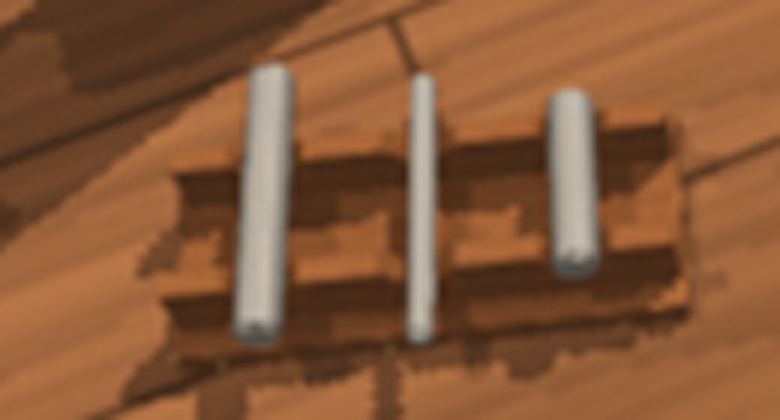

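View pics/crop1.png

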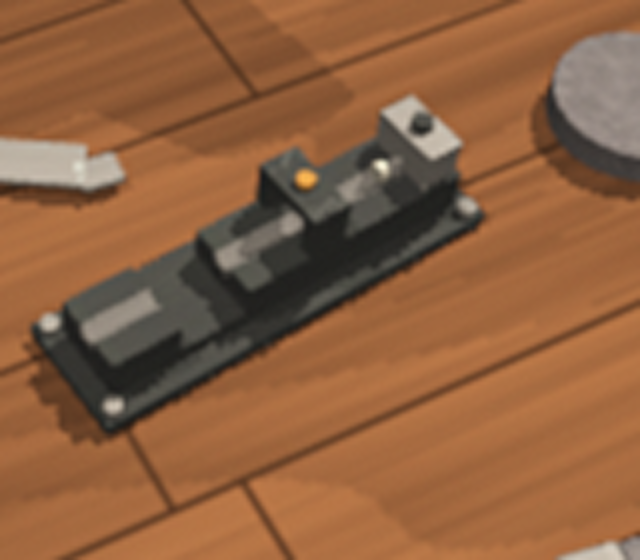

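Candidates (row, col in the scene view):
- Left bar in the rest (224,152): steel, thick and long.
- Middle bar (224,180): thin.
- Right bar (221,207): short.
- Orange stick (168,132) and purple stick (340,160): look-alikes.

The left bar in the rest fits, and the crop confirms it: same thickness as the short one, full length. The jig is at about (188,306), with its stop block at the upper right (154,346). Next I fit the geometry from the depth clouds.

Run:
```python
from h import *
for n in ("scene","side"):
    p=np.load(n+"0.npz"); C=cloud(p,p["world_from_camera"]).reshape(-1,3); I=p["pixels"].reshape(-1,3).astype(int)
    ok=~np.isnan(C[:,0]); C=C[ok]; I=I[ok]
    print(n,"table z",np.median(C[(abs(C[:,0]-500)<200)&(abs(C[:,1]-0)<60)][:,2]))
    bright=(I.min(1)>120)&(I.max(1)-I.min(1)<30)
    # rod
    m=bright&(abs(C[:,0]-485)<90)&(abs(C[:,1]+258)<32)&(C[:,2]>25)&(C[:,2]<60)
    q=C[m]; c=q[:,:2].mean(0); u,s,v=np.linalg.svd(q[:,:2]-c); d=v[0]*np.sign(v[0][0]); t=(q[:,:2]-c)@d
    print("rod",m.sum(),c.round(1),"dir",np.degrees(np.arctan2(d[1],d[0])).round(1),"ext",t.min(),t.max(),"mid",(c+d*(t.min()+t.max())/2).round(1),q[:,2].max())
    # jig: dark points 
    dark=(I.max(1)-I.min(1)<25)
    m=dark&(abs(C[:,0]-535)<170)&(abs(C[:,1]-130)<190)&(C[:,2]>4)&(C[:,2]<95)&~((C[:,0]<440))
    q=C[m]; r=cv2.minAreaRect(q[:,:2].astype(np.float32)); print("jig",m.sum(),r)
    m2=m&(C[:,2]>36)&(C[:,2]<50); q=C[m2];r=cv2.minAreaRect(q[:,:2].astype(np.float32)); print("lips",m2.sum(),r)
    m2=m&(C[:,2]>80)&(C[:,2]<90); q=C[m2]; print("bridge top",m2.sum(),q.mean(0).round(1))
    m2=m&(C[:,2]>70)&(C[:,2]<78)&(C[:,1]>200); q=C[m2]; print("stop top",m2.sum(),q.mean(0).round(1))
```

```text
scene table z 1.3558502639398284
rod 253 [ 482.9 -254. ] dir -19.2 ext -59.813756191907835 54.15845652763285 mid [ 480.3 -253.1] 50.43469688999642
jig 3580 ((529.3275756835938, 128.29234313964844), (89.1293716430664, 298.3442687988281), 6.860342979431152)
lips 1263 ((528.9052734375, 126.80299377441406), (56.90534210205078, 265.0288391113281), 6.904783725738525)
bridge top 140 [525.7 163.7  81.5]
stop top 73 [515.5 241.3  74.7]
side table z 0.5351538096521153
rod 204 [ 479.5 -248.8] dir -19.0 ext -58.3419590015295 61.00329838041101 mid [ 480.8 -249.2] 49.627951681015475
jig 4703 ((528.6505126953125, 129.0196990966797), (90.03993225097656, 300.6795959472656), 7.146629810333252)
lips 1473 ((528.091552734375, 134.72193908691406), (56.74433517456055, 283.90643310546875), 6.918069839477539)
bridge top 152 [521.8 175.6  80.8]
stop top 302 [513.  248.3  74.5]
```

```bash
cat >> h.py <<'E'
def R(yaw):
    a=np.radians(yaw); return np.array([[np.cos(a),np.sin(a),0],[np.sin(a),-np.cos(a),0],[0,0,-1.]])
def wcam(n):
    s=robot.get_state(); p=robot.camera("wrist"); save(p,n)
    T=np.eye(4); T[:3,:3]=s["eef_rot"]; T[:3,3]=s["eef_pos"]; T=T@p["mount"]
    np.savez(n+".npz",pixels=p["pixels"],range_z=p["range_z"],camera_matrix=p["camera_matrix"],T=T)
    return p,T,s
E
python3 - <<'E'
from h import *
robot.move_pose([480.5,-251,170],R(-19))
p,T,s=wcam("w0"); print(s["clock"],s["qpos"].round(1),s["eef_pos"].round(1),s["ft_force"].round(2)); print(p["mount"].round(2))
C=cloud(p,T).reshape(-1,3); I=p["pixels"].reshape(-1,3).astype(int)
m=(I.min(1)>100)&(I.max(1)-I.min(1)<40)&(abs(C[:,0]-480)<90)&(abs(C[:,1]+251)<32)&(C[:,2]>30)&(C[:,2]<60)
q=C[m]; print(m.sum()); 
c=q[:,:2].mean(0); u,s_,v=np.linalg.svd(q[:,:2]-c,full_matrices=False); d=v[0]*np.sign(v[0][0]); t=(q[:,:2]-c)@d; w=(q[:,:2]-c)@[-d[1],d[0]]
print("rod",c.round(1),np.degrees(np.arctan2(d[1],d[0])).round(2),np.percentile(t,[0,1,99,100]),np.percentile(w,[1,99]),"mid",(c+d*(t.min()+t.max())/2).round(1),np.percentile(q[:,2],98))
E
```

```text
2.7083 [-39.4  17.3  94.8  -0.   67.9  69.6] [ 480.4 -251.8  170.2] [-0.16 -0.48 -0.26]
[[-0.0000e+00 -9.6000e-01 -3.0000e-01  7.5170e+01]
 [ 1.0000e+00 -0.0000e+00 -0.0000e+00 -5.0000e-02]
 [ 0.0000e+00 -3.0000e-01  9.6000e-01 -1.3544e+02]
 [ 0.0000e+00  0.0000e+00  0.0000e+00  1.0000e+00]]
2731
rod [ 484.9 -255.5] -14.38 [-66.37555444 -63.37501934  60.9779563   64.21477044] [-12.86714875  51.24930038] mid [ 483.8 -255.2] 48.93601677516631
```

View pics/w0.png

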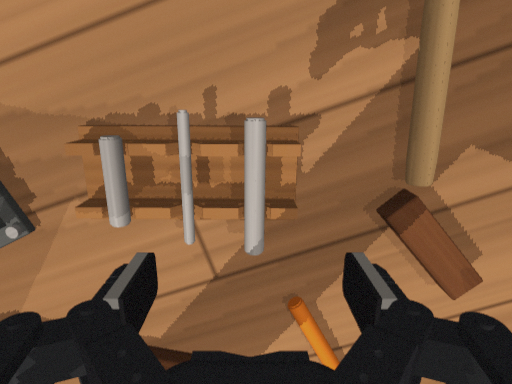

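The wrist view shows the thick long rod at column 255, rows 118–254, centred between the fingers. The thin rod is at column 186 and the short one at column 114. My mask picked up part of the thin rod, so I refit without it.

Run:
```python
from h import *
p=np.load("w0.npz"); C=cloud(p,p["T"])[110:262,238:274].reshape(-1,3); I=p["pixels"][110:262,238:274].reshape(-1,3).astype(int)
m=(I.min(1)>100)&(I.max(1)-I.min(1)<40)&(C[:,2]>34)&(C[:,2]<60)
q=C[m];c=q[:,:2].mean(0); u,s_,v=np.linalg.svd(q[:,:2]-c,full_matrices=False); d=v[0]*np.sign(v[0][0]); t=(q[:,:2]-c)@d; w=(q[:,:2]-c)@[-d[1],d[0]]
print(m.sum(),"rod",c.round(1),np.degrees(np.arctan2(d[1],d[0])).round(2),np.percentile(t,[0,1,99,100]),np.percentile(w,[1,99]),"mid",(c+d*(t.min()+t.max())/2+np.array([-d[1],d[0]])*(np.percentile(w,1)+np.percentile(w,99))/2).round(1),np.percentile(q[:,2],98))
```

```text
2645 rod [ 482.6 -256.6] -19.38 [-64.44709123 -61.78794219  54.72671873  55.66502929] [-8.28431006  7.90047135] mid [ 478.4 -255.3] 48.964737617014684
```

Run:
```python
from h import *
robot.set_gripper(46)
print(robot.servo_line([480,-254.5,75],R(-19.3),feed=120))
p,T,s=wcam("w1"); print(s["clock"],s["finger_gap"])
print(robot.servo_line([480,-254.5,28],feed=60,threshold=6)); s=robot.get_state(); print(s["clock"],s["eef_pos"].round(1),s["ft_force"].round(1))
```

```text
False
4.175 45.81113026721551
False
5.1583 [ 480.2 -254.7   28.2] [-0.4 -0.3 -0.7]
```

View pics/w1.png

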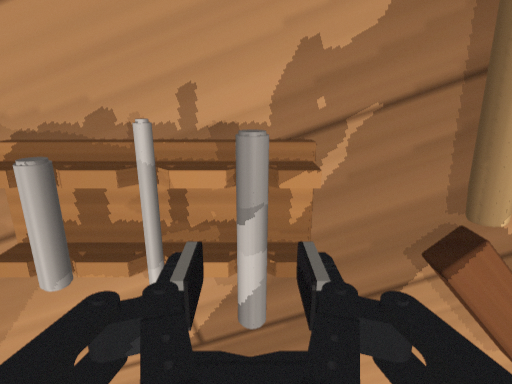

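The rod (column 252) sits centred between the pads and the descent met no contact, so I grip and lift.

Run:
```python
from h import *
robot.set_gripper(14); s=robot.get_state(); print(s["finger_gap"],s["ft_force"].round(1),s["eef_pos"].round(1))
robot.servo_line([480,-254.5,150],feed=100); s=robot.get_state(); print(s["clock"],s["finger_gap"],s["ft_force"].round(1),s["wrist_torque"].round(3))
p,T,s=wcam("w2")
# rod in tool frame
M=p["mount"]; C=cloud(p,M); d=C[...,0]; I=p["pixels"].astype(int)
m=(I.min(2)>90)&(I.max(2)-I.min(2)<40)&(abs(C[...,1])<12)&(abs(C[...,2]+11)<14)&(abs(C[...,0])<90)
q=C[m]; print(m.sum(),np.percentile(q,[0,1,50,99,100],axis=0).round(1))
```

```text
16.522559417662517 [-2.4 -5.   3.2] [ 480.2 -255.9   28.8]
6.9 16.056835936842273 [-0.3  0.2 -1.1] [-0.016  0.047  0.038]
8139 [[-39.5  -9.  -21.2]
 [-35.7  -8.2 -20.2]
 [ 18.9   0.  -18.1]
 [ 57.9   8.2 -12.9]
 [ 58.8   8.6 -11.3]]
```

View pics/w2.png

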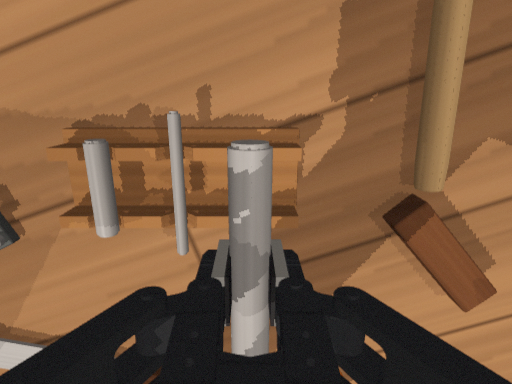

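Run:
```python
from h import *
print(robot.solve_ik([536,70,160],R(97)))
robot.move_pose([536,70,160],R(97))
p,T,s=wcam("w3"); print(s["clock"],s["qpos"].round(1),s["eef_pos"].round(1),s["ft_force"].round(2),s["finger_gap"])
C=cloud(p,T); c0=np.array([529,128.6]); a=np.radians(97); ux=np.array([np.cos(a),np.sin(a)]); uy=np.array([-ux[1],ux[0]])
X=(C[...,:2]-c0)@ux; Y=(C[...,:2]-c0)@uy; Z=C[...,2]
for nm,m,pc in (("lips",(abs(Z-45)<2.5)&(abs(Y)<40)&(X>-25)&(X<10),1),("lipsfar",(abs(Z-45)<2.5)&(abs(Y)<40)&(X>50)&(X<90),1),("bridge",(abs(Z-84)<4)&(abs(X-30)<30)&(abs(Y)<40),1),("stop",(abs(Z-75)<4)&(abs(X-120)<35)&(abs(Y)<40),1),("base",(abs(Z-10)<6)&(abs(X)<170)&(abs(Y)<60),1)):
    if m.sum()>5: print(nm,m.sum(),"X",np.percentile(X[m],[0,2,98,100]).round(1),"Y",np.percentile(Y[m],[0,2,98,100]).round(1),"Z",np.median(Z[m]).round(1))
```

```text
[-4.38753592e+00  1.76776662e+01  9.57647299e+01 -2.54444375e-14
  6.65576038e+01 -1.13875359e+01]
8.225 [ -4.4  17.7  95.8  -0.   66.5 -11.3] [536.1  69.4 159.8] [ 0.14 -0.99 -1.5 ] 15.968442695359752
lips 2443 X [-25.  -23.4   9.6   9.8] Y [-25.7 -24.7  29.6  30.6] Z 45.6
lipsfar 3195 X [50.1 50.8 79.7 80.7] Y [-25.7 -24.8  29.4  30.4] Z 45.7
bridge 3571 X [11.1 11.7 38.  38.7] Y [-25.7 -24.6  29.1  30.4] Z 81.0
base 7165 X [-128.5 -119.6   85.8   88.9] Y [-42.6 -41.8  46.7  47.8] Z 12.7
```

View pics/w3.png

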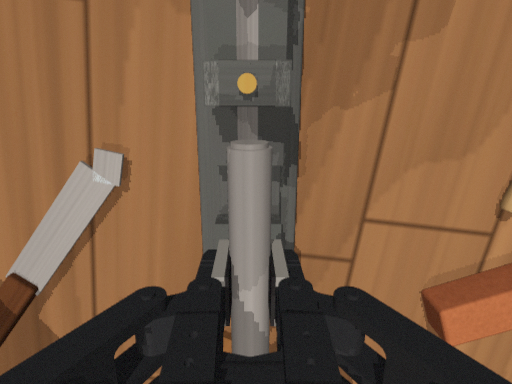

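The wrist view shows the rod (column 250) above the groove (column 247), before the bridge (row 83). The wrist camera puts the jig about 2.4 mm sideways and 5 mm along from where the fixed cameras do. I go lower and compare rod and jig within the same pictures.

Run:
```python
from h import *
robot.servo_line([535.5,68,80],R(97),feed=100)
p,T,s=wcam("w4"); print(s["clock"],s["eef_pos"].round(1))
c0=np.array([529,128.6]); a=np.radians(97); ux=np.array([np.cos(a),np.sin(a)]); uy=np.array([-ux[1],ux[0]])
print("tcp jig",(s["eef_pos"][:2]-c0)@ux,(s["eef_pos"][:2]-c0)@uy)
def ana(C,I):
    X=(C[...,:2]-c0)@ux; Y=(C[...,:2]-c0)@uy; Z=C[...,2]
    for nm,m in (("lips",(abs(Z-45)<3)&(abs(Y)<40)&(X>-25)&(X<10)),("rod",(I.min(2)>80)&(Z>82)&(Z<103)&(abs(Y)<14)&(X<20)&(X>-135)),("bridge",(abs(Z-84)<4)&(abs(X-30)<30)&(abs(Y)<40)),("stop",(abs(Z-75)<4)&(abs(X-120)<35)&(abs(Y)<40)),("base",(abs(Z-10)<6)&(abs(X)<170)&(abs(Y)<60))):
        if m.sum()>5: print(nm,m.sum(),"X",np.percentile(X[m],[0,2,98,100]).round(1),"Y",np.percentile(Y[m],[0,2,98,100]).round(1),"Z",np.percentile(Z[m],[2,50,98]).round(1))
ana(cloud(p,T),p["pixels"])
for n in ("scene","side"):
    p=robot.camera(n); save(p,n+"1"); print(n); ana(cloud(p,p["world_from_camera"]),p["pixels"])
    i=cv2.imread('pics/%s1.png'%n); r=(120,230,230,400) if n=="scene" else (160,310,170,300)
    cv2.imwrite('pics/%s1c.png'%n,cv2.resize(i[r[0]:r[1],r[2]:r[3]],None,fx=4,fy=4,interpolation=2))
```

```text
9.225 [536.1  67.9  80.6]
tcp jig -61.1163740634295 0.39395336891765037
lips 4967 X [-25.  -24.    8.7   9.2] Y [-25.8 -24.9  29.5  30.4] Z [42.7 45.7 47.1]
rod 8995 X [-100.5  -94.7   -2.1   20. ] Y [-13.9 -10.6  10.7  13.9] Z [ 86.9  98.4 100.5]
bridge 9585 X [10.6 11.4 37.9 38.4] Y [-25.9 -24.6  29.   30.3] Z [80.1 81.  86.3]
base 8086 X [-116.6 -104.3   64.8   67.1] Y [-43.  -42.   46.7  47.7] Z [11.2 12.7 14.1]
scene
lips 108 X [-24.1 -23.4   8.2   9.4] Y [-27.6 -27.1   4.3   5.5] Z [42.4 45.5 47.7]
rod 187 X [-120.7 -120.2   -3.9   -1. ] Y [-13.6 -12.    5.3   6.6] Z [ 89.8  98.3 101.8]
bridge 175 X [11.6 11.9 39.5 40.3] Y [-27.5 -26.6  27.6  28.6] Z [80.1 81.4 86.7]
stop 152 X [105.  106.  132.  133.4] Y [-24.6 -24.2  25.5  26.2] Z [71.5 75.6 78.3]
base 1036 X [-167.5 -148.6  139.4  149.4] Y [-57.8 -44.5  35.6  58.8] Z [ 4.6 12.5 15.6]
side
lips 75 X [-24.9 -24.7   5.3   9.8] Y [-27.  -25.2  28.3  28.3] Z [42.3 44.9 47.2]
rod 256 X [-90.7 -78.9  -1.   17.4] Y [-13.3 -12.9  12.5  13.5] Z [ 84.   97.2 100.8]
bridge 159 X [10.9 12.3 39.3 40.3] Y [-28.  -26.6  24.   27. ] Z [80.  81.  86.5]
stop 299 X [105.  106.1 131.6 132.1] Y [-25.1 -23.9  24.4  25.1] Z [71.4 74.8 77.3]
base 1492 X [-149.2 -131.1  149.9  151.3] Y [-45.6 -43.6  44.9  45.4] Z [ 5.3 11.8 15.1]
```

View pics/w4.png

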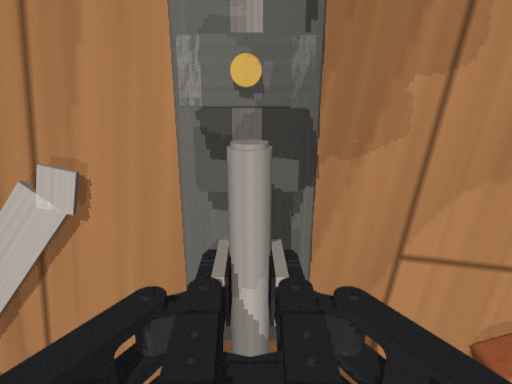

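View pics/scene1c.png

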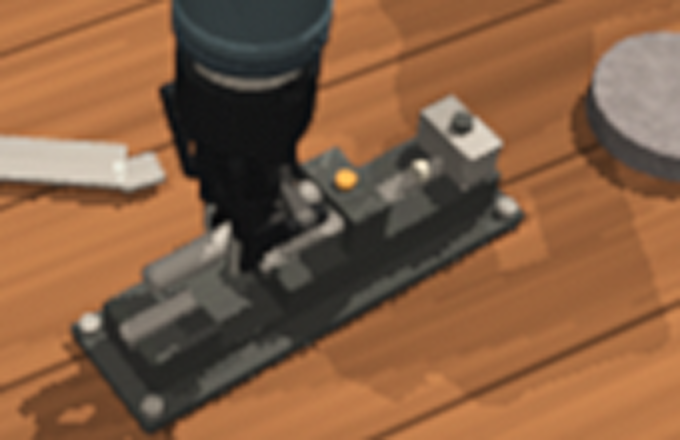

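View pics/side1c.png

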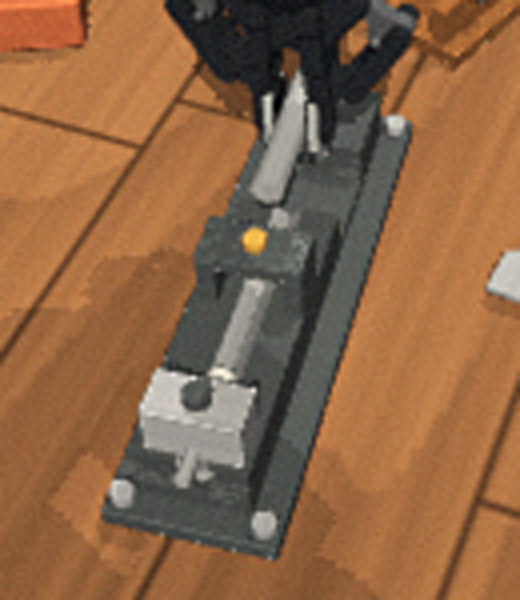

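Run:
```python
from h import *
c0=np.array([529,128.6]); a=np.radians(97); ux=np.array([np.cos(a),np.sin(a)]); uy=np.array([-ux[1],ux[0]])
for n in ("scene0","side0"):
    p=np.load(n+".npz"); C=cloud(p,p["world_from_camera"]); X=(C[...,:2]-c0)@ux; Y=(C[...,:2]-c0)@uy; Z=C[...,2]; I=p["pixels"].astype(int)
    m=(abs(Z-45)<3)&(abs(Y)>9)&(abs(Y)<26)&(abs(X)<170)
    h=np.histogram(X[m],np.arange(-150,160,5)); print(n,[(int(b),int(c)) for b,c in zip(h[1],h[0]) if 1])
    m=(I.min(2)>170)&(abs(Y)<12)&(X>55)&(X<110)&(Z>38)&(Z<65); print("white head",m.sum(),np.c_[X[m],Y[m],Z[m]].round(0)[:12].tolist())
p=np.load("w4.npz"); print(p["camera_matrix"].round(1))
```

```text
scene0 [(-150, 0), (-145, 0), (-140, 0), (-135, 22), (-130, 25), (-125, 25), (-120, 24), (-115, 21), (-110, 25), (-105, 23), (-100, 24), (-95, 17), (-90, 23), (-85, 9), (-80, 0), (-75, 0), (-70, 0), (-65, 0), (-60, 0), (-55, 0), (-50, 0), (-45, 0), (-40, 0), (-35, 23), (-30, 22), (-25, 19), (-20, 24), (-15, 20), (-10, 18), (-5, 21), (0, 18), (5, 22), (10, 18), (15, 8), (20, 7), (25, 6), (30, 0), (35, 0), (40, 1), (45, 5), (50, 5), (55, 8), (60, 13), (65, 18), (70, 20), (75, 11), (80, 22), (85, 20), (90, 16), (95, 19), (100, 17), (105, 13), (110, 3), (115, 1), (120, 3), (125, 1), (130, 3), (135, 0), (140, 0), (145, 0), (150, 0)]
white head 6 [[89.0, 1.0, 60.0], [88.0, 3.0, 55.0], [88.0, -0.0, 58.0], [90.0, -2.0, 59.0], [88.0, -1.0, 55.0], [91.0, -2.0, 54.0]]
side0 [(-150, 0), (-145, 0), (-140, 3), (-135, 23), (-130, 17), (-125, 20), (-120, 23), (-115, 21), (-110, 26), (-105, 23), (-100, 15), (-95, 26), (-90, 28), (-85, 6), (-80, 0), (-75, 0), (-70, 0), (-65, 0), (-60, 0), (-55, 0), (-50, 0), (-45, 0), (-40, 3), (-35, 26), (-30, 25), (-25, 26), (-20, 13), (-15, 4), (-10, 4), (-5, 2), (0, 0), (5, 0), (10, 0), (15, 2), (20, 13), (25, 14), (30, 14), (35, 27), (40, 31), (45, 34), (50, 32), (55, 35), (60, 30), (65, 36), (70, 30), (75, 38), (80, 33), (85, 12), (90, 8), (95, 4), (100, 2), (105, 3), (110, 0), (115, 3), (120, 3), (125, 5), (130, 54), (135, 2), (140, 0), (145, 0), (150, 0)]
white head 29 [[55.0, -6.0, 43.0], [59.0, -7.0, 44.0], [56.0, -6.0, 41.0], [60.0, -7.0, 42.0], [60.0, -5.0, 43.0], [64.0, -5.0, 45.0], [61.0, -5.0, 41.0], [66.0, -7.0, 44.0], [64.0, -6.0, 42.0], [62.0, -4.0, 40.0], [68.0, -6.0, 43.0], [66.0, -5.0, 42.0]]
[[319.    0.  249.6]
 [  0.  319.  195.8]
 [  0.    0.    1. ]]
```

The lip gap (X -84 to -35) and the groove's start (X -135) show the jig origin lies 4.8 mm towards the open end from the base's centre. In jig terms the screw head shows at about x = 91 mm. Now I lay the rod in, watching the force.

```bash
cat >> h.py <<'E'
ang=np.radians(97); ux=np.array([np.cos(ang),np.sin(ang)]); uy=np.array([-ux[1],ux[0]]); J0=np.array([529.,128.6])-4.8*ux
def jp(x,y,z): return [*(J0+ux*x+uy*y),z]
def st():
    s=robot.get_state(); e=s["eef_pos"]; f=s["ft_force"]; d=e[:2]-J0
    print("t%.2f jig x%.2f y%.2f z%.2f  fx%.2f fy%.2f fz%.2f gap%.1f"%(s["clock"],d@ux,d@uy,e[2],f[:2]@ux,f[:2]@uy,f[2],s["finger_gap"])); return d@ux,d@uy,e[2],f[:2]@ux,f[:2]@uy,f[2]
E
python3 - <<'E'
from h import *
robot.servo_line(jp(-54,1.2,54),feed=50); st()
print(robot.servo_line(jp(-54,1.2,40),feed=15,threshold=3)); st()
E
```

```text
t10.05 jig x-53.96 y1.21 z53.81  fx-0.43 fy-0.45 fz-1.90 gap15.9
True
t10.86 jig x-53.93 y1.94 z40.57  fx-0.74 fy0.75 fz3.88 gap16.7
```

Run:
```python
from h import *
print(robot.servo_line(jp(-54,2.2,40.3),feed=10,threshold=6)); st()
robot.set_gripper(40); st()
p,T,s=wcam("w5")
robot.servo_line(jp(-54,2.2,105),feed=100); st()
p,T,s=wcam("w6")
C=cloud(p,T); X=(C[...,:2]-J0)@ux; Y=(C[...,:2]-J0)@uy; Z=C[...,2]; I=p["pixels"].astype(int)
m=(abs(Z-54)<6)&(abs(Y-2)<11)&(I.min(2)>90)&(X>-125)&(X<14); print("rod",m.sum(),np.percentile(X[m],[0,2,98,100]).round(1),np.percentile(Y[m],[0,2,98,100]).round(1),np.percentile(Z[m],[98,100]).round(1))
```

```text
False
t11.11 jig x-53.95 y1.93 z40.59  fx1.87 fy0.66 fz4.22 gap16.1
t11.47 jig x-54.00 y2.39 z40.02  fx0.11 fy0.04 fz-0.98 gap39.9
t12.32 jig x-53.93 y2.64 z104.59  fx0.04 fy0.72 fz-0.44 gap39.9
rod 4269 [-115.1 -110.2    2.     4.8] [-5.9 -5.5 10.6 11.3] [59.9 60. ]
```

View pics/w6.png

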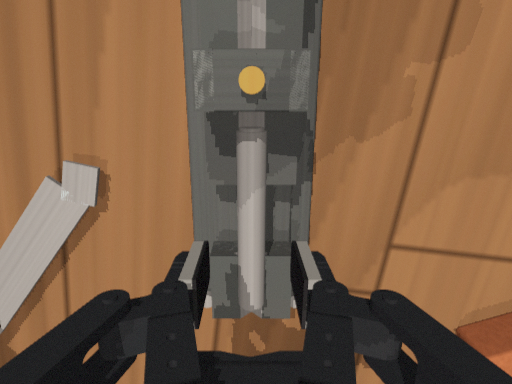

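The rod lies seated in the groove, its end at (130,250) short of the bridge at row 80, with its tail at jig x ≈ -115. Next I go behind it with closed fingers.

Run:
```python
from h import *
robot.servo_line(jp(-146,2.4,105),feed=150)
robot.set_gripper(0)
robot.servo_line(jp(-146,2.4,55.5),feed=80,threshold=6); st()
p,T,s=wcam("w7")
print(robot.servo_line(jp(-133,2.4,55.5),feed=25,threshold=3)); st()
print(robot.servo_line(jp(-115,2.4,55.5),feed=10,threshold=2)); st()
```

```text
t14.37 jig x-146.14 y2.13 z55.68  fx-0.04 fy-0.42 fz0.09 gap0.2
False
t15.08 jig x-132.90 y2.36 z55.54  fx0.63 fy-0.62 fz-0.57 gap0.2
False
t17.03 jig x-115.00 y2.41 z55.51  fx-0.10 fy0.04 fz-0.22 gap0.1
```

View pics/w7.png

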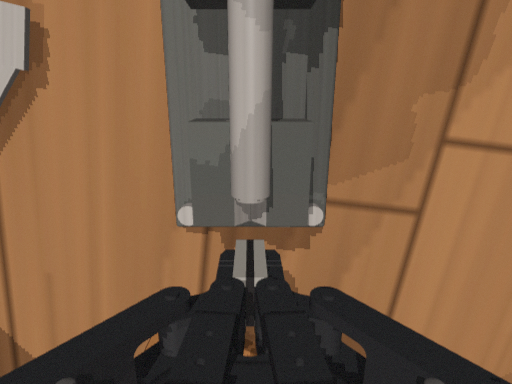

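Run:
```python
from h import *
p,T,s=wcam("w8"); p=robot.camera("scene"); save(p,"scene2"); p2=robot.camera("side"); save(p2,"side2")
a=cv2.imread('pics/scene2.png')[120:230,230:400]; b=cv2.imread('pics/side2.png')[160:310,170:300]
cv2.imwrite('pics/scene2c.png',cv2.resize(a,None,fx=4,fy=4,interpolation=2));cv2.imwrite('pics/side2c.png',cv2.resize(b,None,fx=4,fy=4,interpolation=2))
C=cloud(p,p["world_from_camera"]); X=(C[...,:2]-J0)@ux; Y=(C[...,:2]-J0)@uy; Z=C[...,2]; I=p["pixels"].astype(int)
m=(abs(Z-54)<8)&(abs(Y)<13)&(I.min(2)>90)&(X>-125)&(X<16); print("rod",np.percentile(X[m],[0,2,98,100]).round(1))
```

```text
rod [-66.4 -62.5  13.4  14.9]
```

View pics/w8.png

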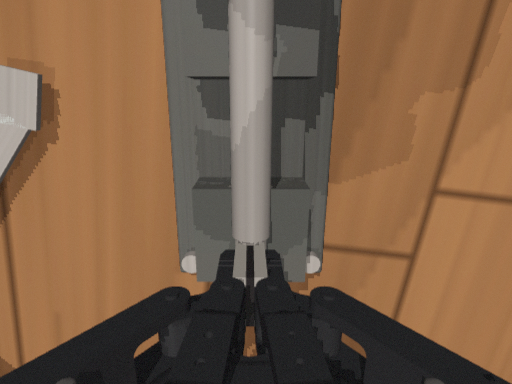

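View pics/scene2c.png

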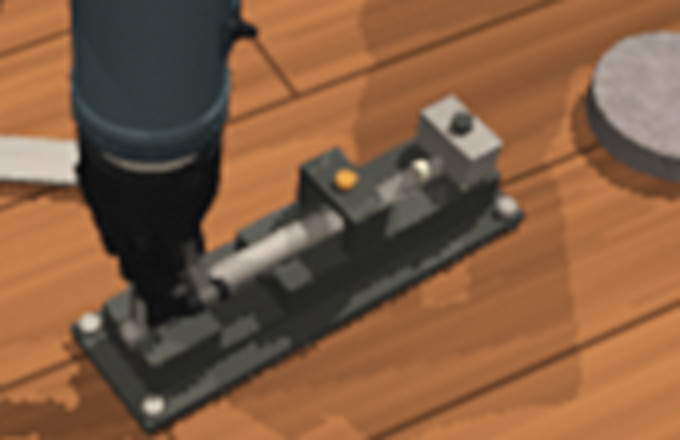

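The rod slid along with the finger (tail now at about x = -104) with under 2 N of drag. I continue under the foot.

Run:
```python
from h import *
for x in (-103,-96,-90,-84,-76,-68):
    r=robot.servo_line(jp(x,2.4,55.5),feed=12,threshold=9); print(r); v=st()
    if r: break
```

```text
False
t18.33 jig x-103.28 y2.35 z55.54  fx-2.66 fy-1.03 fz-0.11 gap0.1
False
t19.07 jig x-95.67 y2.39 z55.50  fx-2.01 fy0.27 fz-0.69 gap-0.0
False
t19.72 jig x-89.78 y2.38 z55.51  fx-3.21 fy-0.57 fz0.87 gap0.0
False
t20.37 jig x-83.74 y2.38 z55.52  fx-2.58 fy0.31 fz0.60 gap-0.4
False
t21.18 jig x-75.77 y2.41 z55.49  fx-2.05 fy-0.77 fz-0.42 gap0.2
False
t22.00 jig x-67.74 y2.40 z55.50  fx-2.67 fy-0.10 fz0.35 gap-0.4
```

Run:
```python
from h import *
x=-68
while x<-22:
    x+=10
    r=robot.servo_line(jp(x,2.4,55.5),feed=10,threshold=4.5); print(r); v=st()
    if r: break
robot.dwell(0.1); st()
```

```text
False
t23.15 jig x-57.87 y2.41 z55.48  fx-3.10 fy-0.31 fz-0.45 gap-0.3
False
t24.30 jig x-47.84 y2.41 z55.49  fx-3.21 fy-0.58 fz-0.06 gap0.1
True
t25.06 jig x-40.58 y2.49 z55.28  fx-1.79 fy-1.65 fz0.38 gap0.0
t25.16 jig x-40.68 y2.72 z55.01  fx0.06 fy-0.42 fz-1.03 gap0.1
```

Stopped at x ≈ -40.6, which matches the screw head seen at about 91. I step in gently to check for a rising force.

Run:
```python
from h import *
for x in (-40.4,-40.1,-39.8,-39.5):
    r=robot.servo_line(jp(x,2.4,55.5),feed=3,threshold=8); f=[]
    for _ in range(4): robot.dwell(0.03); f.append(robot.get_state()["ft_force"][:2]@ux)
    print(x,r,np.mean(f).round(2)); v=st()
    if r or np.mean(f)<-9: break
```

```text
-40.4 False -2.69
t25.82 jig x-40.62 y2.58 z55.36  fx-2.67 fy-0.06 fz-2.56 gap-0.0
-40.1 False -5.61
t26.20 jig x-40.50 y2.39 z55.53  fx-5.34 fy0.44 fz-1.22 gap0.2
-39.8 False -6.25
t26.58 jig x-40.41 y2.30 z55.56  fx-5.94 fy0.94 fz-1.45 gap-0.2
-39.5 False -6.68
t26.97 jig x-40.32 y2.25 z55.59  fx-6.91 fy0.70 fz-1.16 gap-0.1
```

Run:
```python
from h import *
def F(n=5):
    f=[]
    for _ in range(n): robot.dwell(0.03); f.append(robot.get_state()["ft_force"][:2]@ux)
    return np.mean(f)
x=-39.5
while x<-36.5:
    x+=0.25
    r=robot.servo_line(jp(x,2.4,55.5),feed=3,threshold=5); f=F(); print(round(x,2),r,f.round(2)); v=st()
    if r or f<-9.8: break
```

```text
-39.25 False -6.93
t27.38 jig x-40.25 y2.24 z55.61  fx-7.47 fy1.09 fz-1.40 gap0.1
-39.0 False -8.06
t27.80 jig x-40.19 y2.20 z55.63  fx-7.92 fy1.18 fz-1.06 gap-0.2
-38.75 False -8.81
t28.22 jig x-40.11 y2.18 z55.66  fx-8.51 fy0.63 fz-1.47 gap-0.1
-38.5 False -9.73
t28.63 jig x-40.05 y2.13 z55.70  fx-9.38 fy0.90 fz-1.64 gap-0.5
-38.25 False -10.17
t29.05 jig x-39.98 y2.13 z55.72  fx-10.61 fy1.19 fz-1.46 gap0.4
```

The force rises at about 10 N/mm of travel, which is the screw's stiffness, so the rod is home. I hold at about 10 N (roughly 7 N above the 3 N drag), then back off slowly.

Run:
```python
from h import *
f=[]
for _ in range(11): robot.dwell(0.1); f.append(round(robot.get_state()["ft_force"][:2]@ux,1))
print(f); st()
robot.servo_line(jp(-42,2.3,55.6),feed=6); st()
robot.servo_line(jp(-55,2.3,55.6),feed=40); st()
robot.servo_line(jp(-60,2.3,150),feed=100); st()
robot.move_pose(jp(-110,2.3,170),R(97)); st()
p,T,s=wcam("w9")
for n in ("scene","side"):
    p=robot.camera(n); save(p,n+"3"); i=cv2.imread('pics/%s3.png'%n); r=(120,260,230,400) if n=="scene" else (160,310,170,300)
    cv2.imwrite('pics/%s3c.png'%n,cv2.resize(i[r[0]:r[1],r[2]:r[3]],None,fx=4,fy=4,interpolation=2))
```

```text
[np.float64(-10.2), np.float64(-10.2), np.float64(-10.3), np.float64(-9.6), np.float64(-11.0), np.float64(-10.7), np.float64(-9.5), np.float64(-9.3), np.float64(-10.6), np.float64(-11.2), np.float64(-10.5)]
t30.15 jig x-39.97 y2.10 z55.73  fx-10.52 fy0.53 fz-2.07 gap-0.3
t30.93 jig x-41.68 y2.22 z55.70  fx-1.55 fy-0.46 fz1.02 gap0.1
t31.40 jig x-55.37 y2.28 z55.60  fx0.84 fy-0.50 fz-0.94 gap0.3
t32.49 jig x-59.88 y2.80 z149.31  fx-0.24 fy-0.56 fz0.55 gap0.2
t32.83 jig x-111.08 y2.26 z169.77  fx0.35 fy0.20 fz0.63 gap0.3
```

View pics/scene3c.png

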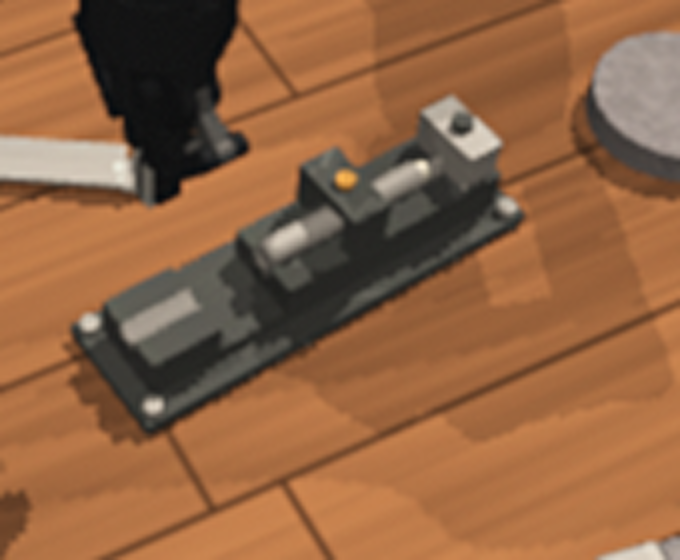

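View pics/side3c.png

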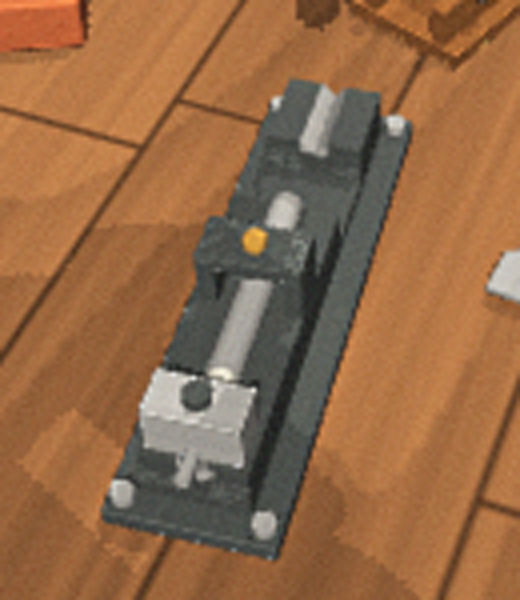

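View pics/w9.png

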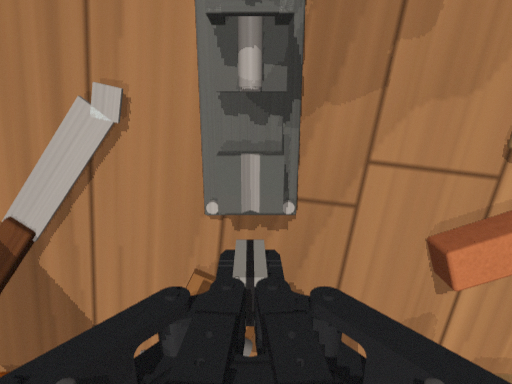

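View pics/scene3.png

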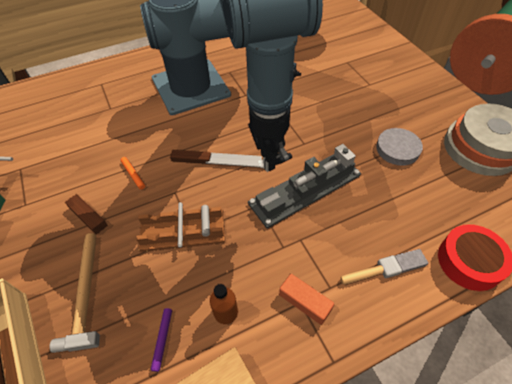

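The crops show the rod's front meeting the white head (scene crop (425,168), side crop (222,375)) with no gap. The tail is at the edge of the cut-out, the other two rods are in the rest, the wax and oil have not moved, and the gripper is clear.

```bash
python3 -c "
from h import *
print(robot.close_job()); st()"
```

```text
the job is handed in; nothing more can be done
None
the job is handed in; nothing more can be done
```

The long thick rod is home against the stop's screw head, and I handed the job in at about 33 s on the robot's clock.

- **Loading:** I took the rod from the rest and laid it in the groove over the finger cut-out, before the bridge. I then pushed it by its tail with closed fingers, mostly at 10–12 mm/s.
- **Finding the stop:** The drag was about 3 N with the foot on the rod. The push stopped on contact 0.6 mm from where the head appeared in the pictures. From there the force rose at about 10 N per mm, which matches the screw head's stated give.
- **Pressing:** I held 9.3–11.2 N for 1.1 s, about 7 N above the drag, then backed off slowly and moved clear.
- **Last checks:** The pictures show no gap between the rod and the head. The other two rods are in their rest, and the wax bar and oil bottle have not moved.
- **Disagreement:** The wrist and fixed cameras differed by about 2.4 mm sideways on the jig. The contact force while laying the rod in agreed with the wrist camera, so I followed that one.
- **Jig offset:** The jig's base is centred about 5 mm from its origin. I corrected for this from the edges of the groove and cut-out.

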